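# Shut and clamp the film cutter's blade cover

### The job

Close up the film cutter: first flip its cam lever fully open, upright; then, with it open, slide the steel cover fully home over the blade compartment and turn the adjusting nut until its pointer lines up with the long raised mark on the dial. Then flip the lever fully down again to clamp the cover, leaving the nut on the mark. Leave the jar and wrench on the cutter, the yellow reel and the blue bin where they are.

Things in the scene. Friction and masses are not known exactly. Their poses are not given: they have to be found in the camera images.
- film_cutter: Black bench unit fixed to the table, 220 (x) x 530 (y) x 50 mm high (deck at z = 50 mm), placed anew each time. Origin on the table, mid-width in x; its block reaches from y = -340 to +190 mm. The open compartment with two steel rollers lies at y = -200 to -60 mm, the cam clamp on the +y part.
- strap_nose (a point): Nose of the clamp's dark steel strap, 24 mm wide, that rocks with the lever under the dial (cutter y -74 to -62 mm). While the lever is closed the nose is down and bars the way of the cover's lip; it is clear above about 1.1 rad of lever and drops behind the lip of a cover that is home (4 mm of play). The strap's far end lies over the cam at y = +140 mm, top at z = 100 mm.
- cam_lever (a joint): Aluminium cam lever, hinged about the cutter's x axis. 0 = closed: lying level and pointing to the cutter's +y, out past its end (so it starts). Grows as the tip is lifted; 1.5 = fully open, upright (stop). Stiff: about 3 N at the tip; stays where left.
- lever_pivot (a point): Hinge axis of the lever: cutter x 0, y +140, z 72 mm.
- lever_tip (a point): Centre of the lever's tip, 100 mm from the pivot: a cross cylinder 26 mm long (along the cutter's x), diameter 24 mm, with flat ends that can be pinched. The lever's arm next to it is 16 mm wide and 12 mm thick, the fork from 64 mm of the pivot inward 41 mm wide. Closed, the tip hangs 72 mm above the table, 50 mm beyond the cutter's end.
- adjusting_nut (a joint): Dark steel adjusting nut on a vertical stud in the middle of the dial. Its angle grows clockwise seen from above; 0 = pointer exactly at the long mark. It starts 0.6 to 1.25 rad short of it (negative) and must be turned clockwise; stops at -1.5 and +0.6. Friction 0.12 N m, stays where left; it does not rise or sink.
- nut_grip (a point): Point on the nut's axis at the height to grip (z = 127.5 mm): the middle of an upright bar 76 mm long, 16 mm thick and 28 mm high (z 111.5 to 139.5 mm). Its own x axis runs along the bar to the pointer; the bar's long direction is the cutter's +x when the joint is 0.
- pointer_tip (a point): Tip of the small pointer that sticks out below one end of the nut's bar, 58 mm from the axis, 8 mm wide.
- set_mark (a point): Outer end of the long raised black mark (20 x 7 mm) on the dial's rim, 60 mm from the nut's axis in the cutter's +x direction. The other ticks are short and thin, 0.3 rad apart. The dial is a fixed aluminium disc of diameter 124 mm, top at z = 95.5 mm, centre at cutter x 0, y +20 mm.
- slide_cover (a joint): Steel slide cover, flat plate 144 x 160 x 6 mm (top at z = 57 mm) between two rails. 0 = fully home over the compartment (stop), grows in metres as it slides open to the cutter's -y; it starts 0.07 to 0.12 open. Friction about 3 N. A lip 7 mm high and 60 mm long stands on its +y edge.
- cover_handle (a point): Middle of the cover's handle bar: 76 mm long along the cutter's x, 12 mm thick, 14 mm high, centre at z = 94 mm, 30 mm of free room under it between its two posts. At home it is at cutter x 0, y -140 mm.
- reel: Bystander: yellow reel lying flat, diameter 170, 34 mm high. Origin at the bottom centre.
- bin: Bystander: small blue bin, 140 x 110 x 70 mm. Origin at the bottom centre.
- jar: Bystander: small jar, diameter 44, 55 mm high, standing on the cutter's deck on its +x side, beside the cam lever's pivot. Origin at the bottom centre.
- wrench: Bystander: steel wrench 150 mm long, lying along y on the cutter's deck on its -x side, beside the dial.

How it is judged:
By the outcome, as a careful person would: the job done as asked, in the order asked, and still so for the second after the job is handed in, with the robot touching nothing.
It also fails if it takes over 64 s, if anything falls off the work surface, if the arm or the gripper's body presses on something with over 40 N, if the wrist force passes 120 N, or if a joint passes its speed limit or range.

### The arm

A 7-joint arm with a two-finger parallel gripper is mounted at the origin on the work surface. World frame = base frame: x ahead of the robot, y to its left, z up, the work surface at z = 0. Lengths are in m, angles in rad, forces in N, time in s.
With the tool pointing down it reaches from about 0.4 to 0.875 m from the base axis. Payload 19.3 kg.
Tool frame: the origin (TCP) lies at the very end of the fingers, on their centre line; the grasp point (between the pads) lies 19 mm behind it; x points along the fingers, y is the direction in which the jaws open and shut, and the axes are right-handed (so a half turn about x gives the same grasp; the last joint's range is limited). The gripper opens to 85 mm and grips with 20 to 120 N. Pads are 22 mm wide; open, the fingers measure 114 mm over their backs; the gripper's body (76 mm by 85 mm) begins 54 mm behind the grasp point. The pads swing forward as they close: fully open they stand 13 mm farther back than shut.
Start: joints at [-1.283, 0.521, -0.036, 1.599, 0.021, 1.021, -0.113], TCP at [0.219, 0.585, 0.231] pointing down, gripper open.
Joint ranges: [-2.91, 2.91], [-0.3, 2.13], [-1.5, 1.42], [0.17, 2.43], [-1.26, 4.41], [0.16, 1.93], [-2.52, 2.52]. Speed limits (rad/s): [1.89, 1.89, 2.39, 2.39, 3.01, 3.01, 3.01].

### API

Orientations are given as [roll, pitch, yaw] about the fixed x, y, z axes, in that order (R = Rz(yaw) Ry(pitch) Rx(roll)).
In Python, from workcell import bot, grab_frame, job_done gives the robot as it stands.
- The arm moves only by the shell command python3 -m pendant 'ROWS' [OPENING] [FORCE]. ROWS is JSON, a list of rows, each a list of 4 numbers: the shift along the tool's x, y, z in mm, then the turn about the tool's x in degrees. A call has 1 to 12 rows; each row shifts and turns the commanded pose from where the row before left it, along the tool's axes as they then stand; what a row does not reach is not made up. A row lasts 1/8 s, in which the tool goes at most 62.5 mm and 10.7 degrees, less where a joint would pass 70% of its speed; a pose out of reach is approached as far as the arm can. A call is refused whole if a number of a shift passes 62.5 or a number of a turn 10.7, either way. A call with a gripper value outside its range is refused whole. OPENING is the opening, from -1 (shut) to 1 (fully open), set as the call begins (- or left out, the last holds). The fingers move at their own pace and stop on an object; FORCE is the grip in N (left out, the last holds). Time passes only in rows, so rows that do not move let the fingers close. It gives the time, the measured TCP pose, the force and the opening at its end, in the units of the state.
- bot.observe(): the state, without advancing time (a new reading comes with each control period).
- grab_frame(name): name is "scene" or "top" or "wrist"; returns a dict with "img" (420x560x3 uint8, red, green, blue), "fovy" (degrees; the focal length in pixels is half the picture's height over the tangent of half this angle, whatever the lens; pixels are square), "cx", "cy" (the principal point, pixels), "k1" (the pictures are not rectified: a ray, as slopes to the right and down, at radius r is drawn at 1 + k1 r^2 times it, then the intrinsics apply), "R" (3x3) and "t" (3): a world point X has camera coordinates R X + t. Camera axes: x right, y down, z forward; pixel columns grow to the right and rows downward; lengths in m; the calibration is good to about 2 mm. A picture is of the moment at which its call begins. There is no depth.
- job_done(): hands the job in, once; it reports no verdict.
The state is a dict: "clock": time; "qpos": joint angles; "qd": joint speeds; "joint_efforts": joint torques, N m; "position": TCP position; "tool_rot": TCP orientation; "force": force on the tool from outside, world axes, zero at the start; "moment": the same for the moment, N m; "grip_width": finger opening in m.
Only numpy, scipy, OpenCV 4.12 (cv2) and the standard library are available. Lean on these libraries where they do the work, as an engineer would, in place of code of your own. Each camera call takes 0.05 s, during which the arm holds its last target.

## Working session

There is one attempt and no reset: what is moved stays moved. The work goes in short steps, Python scripts to look and compute and a shell command to move; the robot and the scene stay as the last step left them, time stands still between calls to the robot, and variables do not carry over. Pictures are saved under pics/ and viewed, and the job is handed in when it is done.

```bash
mkdir -p pics; ls
python3 - <<'E'
from workcell import bot, grab_frame
import cv2
print(bot.observe())
for n in ["scene","top","wrist"]:
    f=grab_frame(n); cv2.imwrite(f"pics/{n}0.png",f["img"][:,:,::-1])
    print(n,{k:(v.tolist() if hasattr(v,'tolist') else v) for k,v in f.items() if k!="img"})
E
```

```text
pics
{'clock': 0.0, 'qpos': array([-1.28322767,  0.52203819, -0.03632951,  1.60000579,  0.02122539,
        1.02111598, -0.11282079]), 'qd': array([-1.76415693e-05,  3.49482989e-04, -1.95951695e-04, -5.28108736e-04,
       -2.17297945e-04,  8.64639354e-06,  4.52728856e-05]), 'joint_efforts': array([-5.55326678e-04, -9.27130079e+01,  1.97954558e+00, -3.69920182e+01,
        1.77179935e-02,  8.48570082e-03, -2.05305230e-05]), 'position': array([0.21878548, 0.58508573, 0.23071145]), 'tool_rot': array([-1.48117605,  1.56961474, -1.83896041]), 'force': array([-0.60827831,  0.18441776, -0.7750566 ]), 'moment': array([0.02157839, 0.00425761, 0.0360887 ]), 'grip_width': 0.08556998471167805}
scene {'fovy': 54.03869529783018, 'cx': 274.0546288987396, 'cy': 204.41780322249443, 'k1': -0.0003640604581769305, 'R': [[0.035031703025311146, 0.9993541234548182, -0.008007229046221673], [0.8347782533189514, -0.033665869205364546, -0.5495560726954146], [-0.5494706976435659, 0.01256762445729228, -0.8354184623567962]], 't': [-0.02169853004546121, -0.40438993213356494, 1.5116415159912333]}
top {'fovy': 51.45470253268094, 'cx': 281.03571002523705, 'cy': 211.3751564590527, 'k1': -0.04505949425700515, 'R': [[-0.019069784405528874, -0.9998086538249401, 0.004358791058035908], [-0.9892687057836308, 0.01823675836911202, -0.1449649902609819], [0.14485776154527102, -0.007076466699390978, -0.9894271840510274]], 't': [-0.0015456063568819096, 0.5458121531514448, 1.3359735656019267]}
wrist {'fovy': 64.99023516330553, 'cx': 279.75586168210936, 'cy': 210.58774018647088, 'k1': -0.03668154348102118, 'R': [[0.3503334950234282, 0.9366246576226027, -0.0008324650228906369], [0.8981302664371581, -0.33568266502704786, 0.2840407944466092], [0.26576016777198136, -0.10025666628052, -0.9588118345599034]], 't': [-0.6244526886755926, -0.03619019231240325, 0.37911805362929646]}
```

View pics/scene0.png

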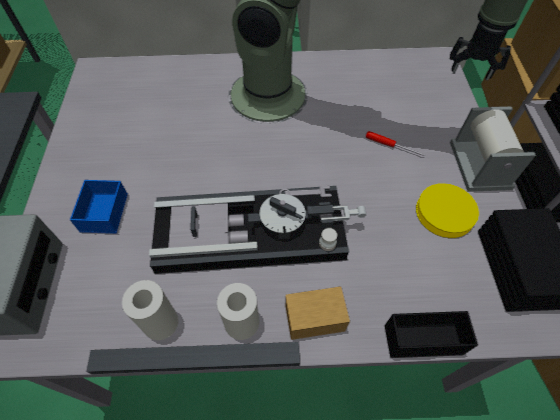

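View pics/top0.png

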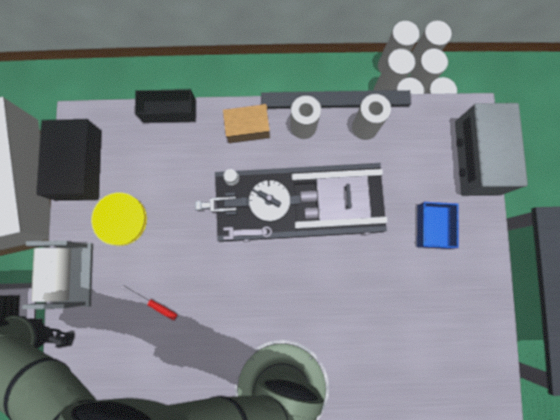

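View pics/wrist0.png

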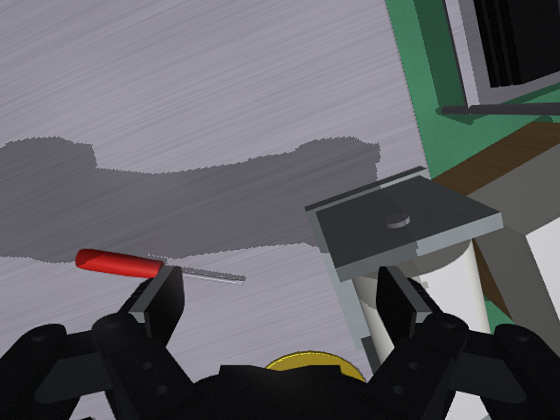

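Run:
```python
import cv2
t=cv2.imread('pics/top0.png'); cv2.imwrite('pics/topz.png',cv2.resize(t[150:250,190:395],None,fx=3.9,fy=3.9,interpolation=cv2.INTER_CUBIC))
t=cv2.imread('pics/scene0.png'); cv2.imwrite('pics/scenez.png',cv2.resize(t[170:280,140:380],None,fx=3.3,fy=3.3,interpolation=cv2.INTER_CUBIC))
```

```text
(no output)
```

View pics/topz.png

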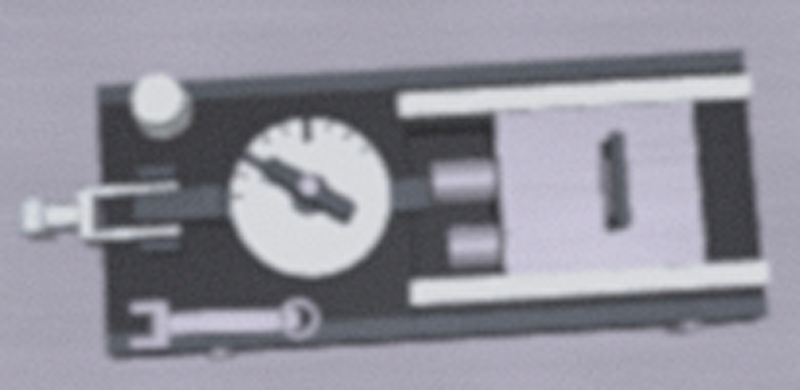

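View pics/scenez.png

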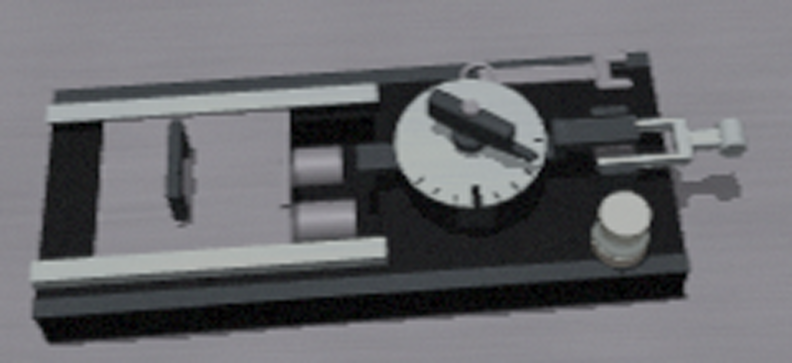

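```bash
cat > h.py <<'E'
import numpy as np, cv2
from scipy.optimize import least_squares
def proj(f,X):
    X=np.atleast_2d(X).astype(float); c=X@np.array(f['R']).T+np.array(f['t'])
    s=c[:,:2]/c[:,2:]; r2=(s**2).sum(1,keepdims=True); s=s*(1+f['k1']*r2)
    F=210/np.tan(np.radians(f['fovy'])/2)
    return s*F+[f['cx'],f['cy']]
def c2w(p,X):
    X=np.atleast_2d(X).astype(float); c,s=np.cos(p[2]),np.sin(p[2])
    return np.c_[X[:,0]*c-X[:,1]*s+p[0],X[:,0]*s+X[:,1]*c+p[1],X[:,2]]
def ray(f,uv,z):
    # world point on plane z through pixel
    from scipy.optimize import fsolve
    g=lambda q:(proj(f,[q[0],q[1],z])-uv)[0]
    return fsolve(g,[0.6,0.0])
def fit(obs,p0=(0.6,0,0)):
    # obs list of (frame,uv,X_cutter)
    fn=lambda p:np.concatenate([(proj(f,c2w(p,X))-uv)[0] for f,uv,X in obs])
    r=least_squares(fn,p0,loss='soft_l1'); return r.x,fn(r.x).reshape(-1,2)
E
python3 - <<'E'
from h import *; from workcell import grab_frame
fs,ft=grab_frame('scene'),grab_frame('top')
T=lambda u,v:np.array([(u+.5)/3.9-.5+190,(v+.5)/3.9-.5+150])
S=lambda u,v:np.array([(u+.5)/3.3-.5+140,(v+.5)/3.3-.5+170])
m=1e-3
P=lambda *a:np.array(a)*m
obs=[(ft,T(310,196),P(0,20,95.5)),(ft,T(34,216),P(0,240,72)),(ft,T(306,119),P(60,20,95.5)),
(ft,T(100,87),P(110,190,50)),(ft,T(742,52),P(110,-340,50)),
(fs,S(472,143),P(0,20,95.5)),(fs,S(735,136),P(0,240,72)),(fs,S(476,207),P(60,20,95.5)),
(fs,S(648,53),P(-110,190,50)),(fs,S(55,92),P(-110,-340,50)),(fs,S(687,272),P(110,190,50)),(fs,S(35,313),P(110,-340,50))]
p,r=fit(obs); print(p); print(r.round(2))
for nm,X in dict(pivot=(0,140,72),tip=(0,240,72),tipopen=(0,147,172),nut=(0,20,127.5),h=(0,-140,94)).items(): print(nm,c2w(p,P(*X)).round(4))
np.save('p.npy',p)
h=[ray(ft,T(620,180),.101),ray(fs,S(178,165),.101)]
print(h); print([ray(ft,T(240,150),.1),ray(fs,S(538,157),.1)])
E
```

```text
[0.57429825 0.00455799 0.03488244]
[[-0.13 -0.04]
 [-0.25 -0.12]
 [-0.08  0.41]
 [-1.08 -0.88]
 [ 0.19 -0.4 ]
 [-0.46 -0.78]
 [-1.25  0.84]
 [ 0.17 -0.95]
 [ 0.25 -0.24]
 [-0.02 -0.95]
 [ 1.01 -0.08]
 [-1.23  0.88]]
pivot [[0.5694 0.1445 0.072 ]]
tip [[0.5659 0.2444 0.072 ]]
tipopen [[0.5692 0.1515 0.172 ]]
nut [[0.5736 0.0245 0.1275]]
h [[ 0.5792 -0.1354  0.094 ]]
[array([ 0.58078297, -0.21736904]), array([ 0.5910575 , -0.21323565])]
[array([0.61009767, 0.07810205]), array([0.59449965, 0.07836035])]
```

```bash
cat >> h.py <<'E'
from scipy.spatial.transform import Rotation as Ro
def tool(o):
    return Ro.from_euler('xyz',o['tool_rot']).as_matrix()
def jawyaw(o):
    y=tool(o)[:,1]; return np.degrees(np.arctan2(y[1],y[0]))
def plan(o,tgt):
    """shift in tool axes (mm) to reach world tgt (m)"""
    return (tool(o).T@(np.array(tgt)-o['position'])*1e3).round(1)
def show(o):
    print('t %.2f'%o['clock'],'pos',o['position'].round(4),'jaw',jawyaw(o).round(2),'F',o['force'].round(1),'w %.4f'%o['grip_width'],'q7 %.2f'%o['qpos'][6])
def crop(name,out,u,v,w,h,k):
    from workcell import grab_frame
    f=grab_frame(name); im=np.ascontiguousarray(f['img'][:,:,::-1])
    cv2.imwrite(out,cv2.resize(im[v:v+h,u:u+w],None,fx=k,fy=k,interpolation=cv2.INTER_CUBIC)); return f
E
python3 - <<'E'
from h import *; from workcell import bot,grab_frame
o=bot.observe(); show(o); print(tool(o).round(3))
f=grab_frame('wrist'); print('cam',-f['R'].T@f['t'], tool(o).T@(-f['R'].T@f['t']-o['position']))
E
```

```text
t 0.25 pos [0.2188 0.5853 0.231 ] jaw 69.5 F [-0.  -0.5  0.3] w 0.0851 q7 -0.11
[[-0.     0.35   0.937]
 [-0.001  0.937 -0.35 ]
 [-1.    -0.001  0.   ]]
cam [0.15054301 0.61081198 0.37350688] [-1.42488355e-01 -7.97487586e-05 -7.28963903e-02]
```

```bash
python3 -m pendant '[[0,0,0,9.7],[0,0,0,9.7],[0,0,0,9.7],[0,0,0,9.7],[0,0,0,9.7],[0,0,0,9.7],[0,0,0,9.3],[0,0,0,0]]'
python3 - <<'E'
from h import *; from workcell import bot
o=bot.observe(); show(o); print(plan(o,[.566,.260,.23]))
E
```

```text
clock: 1.3
position: [0.2187, 0.5854, 0.2312]
tool_rot: [0.629, 1.57, -0.906]
force: [-0.3, -0.9, 0.2]
grip_width: 0.0858
t 1.30 pos [0.2187 0.5854 0.2312] jaw 2.06 F [-0.3 -0.9  0.2] w 0.0858 q7 -1.14
[  1.3 335.4 337.7]
```

```bash
python3 -m pendant '[[0,33.5,33.8,0],[0,33.5,33.8,0],[0,33.5,33.8,0],[0,33.5,33.8,0],[0,33.5,33.8,0],[0,33.5,33.8,0],[0,33.5,33.8,0],[0,33.5,33.8,0],[0,33.5,33.8,0],[0,33.5,33.8,0],[0,0,0,0]]'
python3 - <<'E'
from h import *; from workcell import bot,grab_frame
o=bot.observe(); show(o); print(plan(o,[.566,.260,.23]))
f=grab_frame('wrist'); cv2.imwrite('pics/w1.png',f['img'][:,:,::-1]); 
p=np.load('p.npy')
for X in [(0,240,72),(0,140,72),(0,20,139.5),(60,20,95.5),(110,190,50),(-110,190,50)]: print(X,proj(f,c2w(p,np.array(X)*1e-3)).round(1))
E
```

```text
clock: 2.68
position: [0.5678, 0.2556, 0.2312]
tool_rot: [0.504, 1.569, -1.032]
force: [-0.2, 0.9, -0.3]
grip_width: 0.0854
t 2.67 pos [0.5678 0.2556 0.2312] jaw 1.96 F [-0.2  0.9 -0.3] w 0.0854 q7 -0.32
[ 1.2 -1.6 -4.5]
(0, 240, 72) [[277.9 204.5]]
(0, 140, 72) [[278.2 297.3]]
(0, 20, 139.5) [[278.2 443.7]]
(60, 20, 95.5) [[333.5 405.3]]
(110, 190, 50) [[381.9 244.3]]
(-110, 190, 50) [[174.5 244.4]]
```

View pics/w1.png

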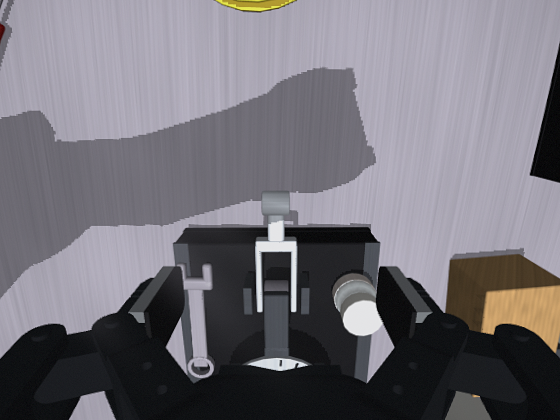

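```bash
python3 -m pendant '[[30,-2.5,11.5,0],[50,0,0,0],[50,0,0,0],[30,0,0,0],[15,0,0,0],[5,0,0,0],[0,0,0,0]]' 0.1 40
python3 - <<'E'
from h import *; from workcell import bot,grab_frame
o=bot.observe(); show(o); print(plan(o,[.565,.2444,.050]))
f=grab_frame('wrist'); cv2.imwrite('pics/w2.png',f['img'][:,:,::-1]); 
f=crop('scene','pics/s2.png',280,150,140,105,5)
E
```

```text
clock: 3.6
position: [0.5637, 0.2481, 0.0521]
tool_rot: [2.151, 1.57, 0.616]
force: [-0.4, -0.5, 0.2]
grip_width: 0.0467
t 3.60 pos [0.5637 0.2481 0.0521] jaw 2.05 F [-0.4 -0.5  0.2] w 0.0467 q7 -0.25
[2.1 1.2 3.8]
```

View pics/w2.png

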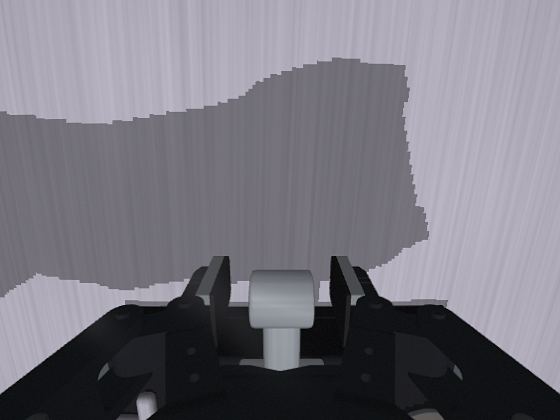

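View pics/s2.png

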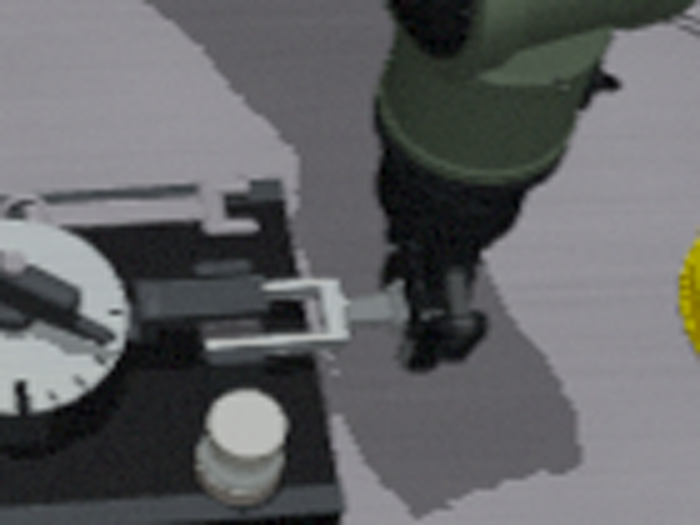

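```bash
python3 -m pendant '[[2,0,3.5,0],[0,0,0,0],[0,0,0,0],[0,0,0,0],[0,0,0,0],[0,0,0,0]]' -1 60
python3 - <<'E'
from h import *; from workcell import bot,grab_frame
o=bot.observe(); show(o)
f=grab_frame('wrist'); cv2.imwrite('pics/w3.png',f['img'][200:,100:460,::-1]);
E
```

```text
clock: 4.45
position: [0.5644, 0.2441, 0.05]
tool_rot: [1.711, 1.569, 0.175]
force: [4.0, -0.9, 6.2]
grip_width: 0.0252
t 4.45 pos [0.5644 0.2441 0.05  ] jaw 1.98 F [ 4.  -0.9  6.2] w 0.0252 q7 -0.24
```

View pics/w3.png

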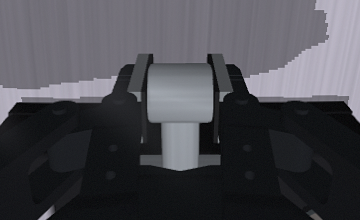

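```bash
python3 -m pendant '[[-12.5,0,0.8,0],[-12.3,0,2.3,0],[-11.9,0,3.8,0],[-11.3,0,5.3,0],[-10.6,0,6.7,0],[-9.7,0,7.9,0],[0,0,0,0]]'
python3 - <<'E'
from h import *; from workcell import bot,grab_frame
o=bot.observe(); show(o)
E
```

```text
clock: 5.38
position: [0.5654, 0.2171, 0.1183]
tool_rot: [1.838, 1.569, 0.301]
force: [6.8, 0.1, -0.7]
grip_width: 0.025
t 5.38 pos [0.5654 0.2171 0.1183] jaw 1.95 F [ 6.8  0.1 -0.7] w 0.0250 q7 -0.23
```

```bash
python3 -m pendant '[[-8.6,0,9.1,0],[-7.4,0,10.1,0],[-6.1,0,10.9,0],[-4.7,0,11.6,0],[-3.2,0,12.1,0],[-1.7,0,12.4,0],[0,0,3,0],[0,0,3,0],[0,0,0,0],[0,0,0,0]]'
python3 - <<'E'
from h import *; from workcell import bot,grab_frame
o=bot.observe(); show(o)
f=grab_frame('wrist'); cv2.imwrite('pics/w4.png',f['img'][:,:,::-1]); 
f=crop('scene','pics/s4.png',240,130,140,105,5)
E
```

```text
clock: 6.62
position: [0.5681, 0.1465, 0.15]
tool_rot: [2.162, 1.567, 0.626]
force: [7.1, 6.0, 3.8]
grip_width: 0.0251
t 6.62 pos [0.5681 0.1465 0.15  ] jaw 2.02 F [7.1 6.  3.8] w 0.0251 q7 -0.13
```

View pics/s4.png

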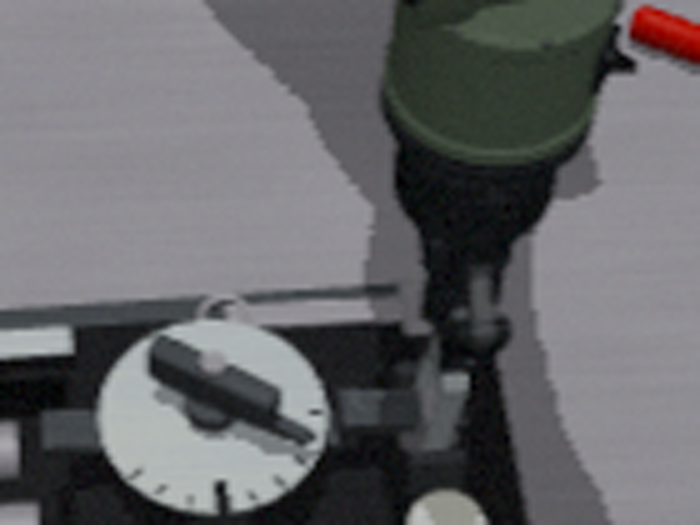

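View pics/w4.png

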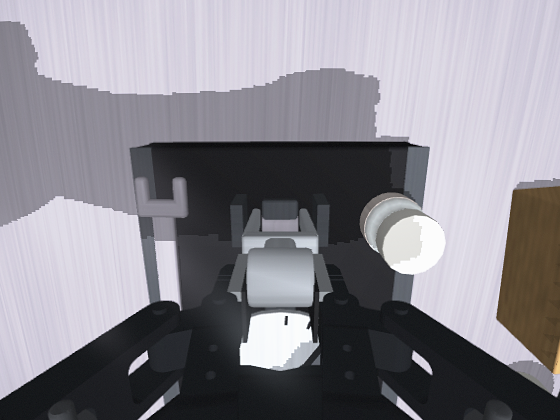

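```bash
python3 -m pendant '[[0,0,0,0],[0,0,0,0],[-30,0,0,0],[-40,0,0,0],[0,0,40,0],[0,0,40,0],[0,0,40,0],[0,0,40,0],[0,0,40,0],[0,0,40,0],[0,0,40,0],[0,0,40,0]]' 0.3; python3 -m pendant '[[0,0,40,10],[0,0,0,10],[0,0,0,10],[0,0,0,10],[0,0,0,10],[0,0,0,10],[0,0,0,10],[0,0,0,10],[0,0,0,10],[0,0,0,0]]'
python3 - <<'E'
from h import *; from workcell import bot,grab_frame
o=bot.observe(); show(o)
f=grab_frame('wrist'); cv2.imwrite('pics/w5.png',f['img'][:,:,::-1]); 
f=crop('scene','pics/s5.png',140,130,240,150,3.3)
f=crop('top','pics/t5.png',190,150,205,100,3.9)
E
```

```text
clock: 8.22
position: [0.5777, -0.1758, 0.2192]
tool_rot: [-1.885, 1.57, 2.863]
force: [0.2, -0.5, -0.3]
grip_width: 0.0558
clock: 9.48
position: [0.5792, -0.2143, 0.2189]
tool_rot: [0.194, 1.57, -2.912]
force: [-0.0, -0.1, 0.5]
grip_width: 0.0556
t 9.47 pos [ 0.5792 -0.2143  0.2189] jaw -87.95 F [-0.  -0.1  0.5] w 0.0556 q7 -0.84
```

View pics/s5.png

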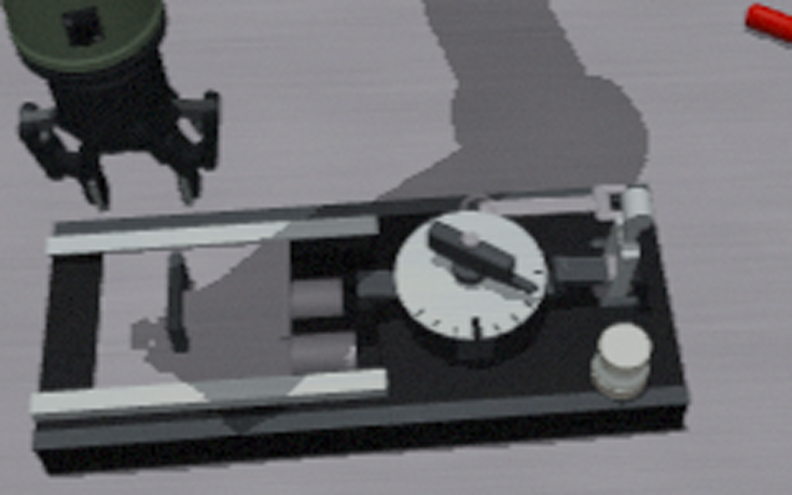

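View pics/w5.png

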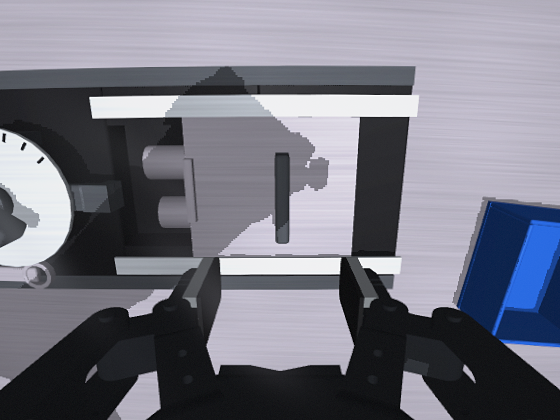

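View pics/t5.png

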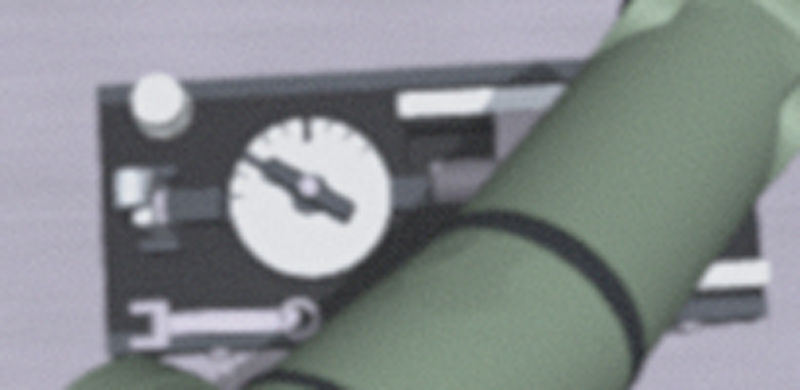

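Run:
```python
from h import *; from workcell import bot,grab_frame
o=bot.observe(); f=grab_frame('wrist'); p=np.load('p.npy')
for uv in [(282.5,154),(282,243),(282,198)]: print(ray(f,uv,.101))
q=ray(f,(282,198),.101)
c,s=np.cos(p[2]),np.sin(p[2]); d=q-p[:2]; print('cutter',d[0]*c+d[1]*s,-d[0]*s+d[1]*c)
print(plan(o,[*q,.073]))
# lever tip open check
ft,fs=grab_frame('top'),grab_frame('scene')
for a in (1.2,1.35,1.5):
    X=[0,.14+.1*np.cos(a),.072+.1*np.sin(a)]
    print(a,proj(ft,c2w(p,X)),proj(fs,c2w(p,X)))
```

```text
[ 0.62012919 -0.21481106]
[ 0.54500806 -0.21745468]
[ 0.58445832 -0.21585865]
cutter 0.002466779637067067 -0.22063688085174607
[146.2   1.6  -5.1]
1.2 [[214.2485099 198.5615494]] [[342.75223705 193.9726194 ]]
1.35 [[219.01210667 198.03307464]] [[337.44751583 193.34878946]]
1.5 [[224.07684074 197.62698609]] [[331.81762643 193.2212249 ]]
```

```bash
python3 -m pendant '[[36,1.5,-3.5,0],[45,0,0,0],[40,0,0,0],[20,0,0,0],[5,0,0,0],[0,0,0,0]]' 0.1;  python3 -m pendant '[[0,0,0,0],[0,0,0,0],[0,0,0,0],[0,0,0,0],[0,0,0,0],[0,0,0,0]]' -1 60
python3 - <<'E'
from h import *; from workcell import bot,grab_frame
o=bot.observe(); show(o)
f=grab_frame('wrist'); cv2.imwrite('pics/w6.png',f['img'][:,:,::-1]);
E
```

```text
clock: 10.52
position: [0.5835, -0.2162, 0.0743]
tool_rot: [2.783, 1.57, -0.323]
force: [0.4, 0.6, -0.1]
grip_width: 0.047
clock: 11.28
position: [0.5835, -0.216, 0.0743]
tool_rot: [3.011, 1.57, -0.095]
force: [-1.9, 0.6, 7.2]
grip_width: 0.0111
t 11.28 pos [ 0.5835 -0.216   0.0743] jaw -87.99 F [-1.9  0.6  7.2] w 0.0111 q7 -0.73
```

View pics/w6.png

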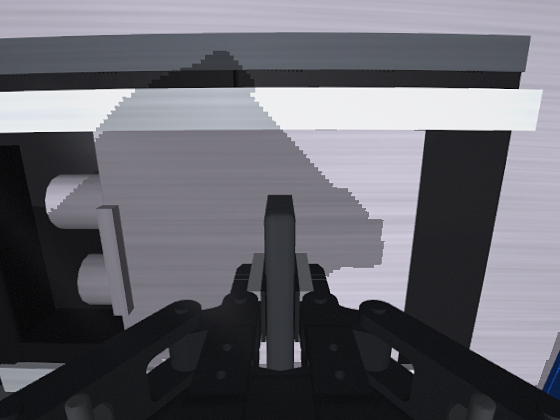

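```bash
python3 -m pendant '[[0,-12,0,0],[0,-12,0,0],[0,-12,0,0],[0,-12,0,0],[0,-12,0,0],[0,-10,0,0],[0,0,0,0]]'; python3 -m pendant '[[0,-5,0,0],[0,-4,0,0],[0,-2,0,0],[0,-2,0,0],[0,0,0,0]]'
python3 - <<'E'
from h import *; from workcell import bot
o=bot.observe(); show(o)
E
```

```text
clock: 12.2
position: [0.5808, -0.1448, 0.0742]
tool_rot: [-2.348, 1.57, 0.829]
force: [-4.6, 2.3, 13.0]
grip_width: 0.0107
clock: 12.82
position: [0.5804, -0.134, 0.0743]
tool_rot: [2.188, 1.568, -0.919]
force: [-2.1, -7.8, 8.7]
grip_width: 0.0111
t 12.82 pos [ 0.5804 -0.134   0.0743] jaw -88.04 F [-2.1 -7.8  8.7] w 0.0111 q7 -0.84
```

```bash
python3 -m pendant '[[0,-2,0,0],[0,-2,0,0],[0,0,0,0]]'
python3 - <<'E'
from h import *; from workcell import bot
o=bot.observe(); show(o)
E
```

```text
clock: 13.2
position: [0.5804, -0.1339, 0.0743]
tool_rot: [1.922, 1.563, -1.188]
force: [2.1, -28.2, -3.0]
grip_width: 0.0106
t 13.20 pos [ 0.5804 -0.1339  0.0743] jaw -88.18 F [  2.1 -28.2  -3. ] w 0.0106 q7 -0.84
```

```bash
python3 -m pendant '[[0,3,0,0],[0,1,0,0],[0,0,0,0]]'; python3 -m pendant '[[0,0,0,0],[0,0,0,0],[0,0,0,0],[-40,0,0,0],[-50,0,0,0],[-55,-10,0,0],[0,-50,0,0],[0,-50,0,0],[0,-48,0,0],[0,0,0,-10],[0,0,0,-10],[0,0,0,-10]]' 0.1;python3 -m pendant '[[0,0,0,-10],[0,0,0,-10],[0,0,0,-8],[0,0,0,0]]'
python3 - <<'E'
from h import *; from workcell import bot,grab_frame
o=bot.observe(); show(o)
print(plan(o,[.5736,.0245,.22]))
f=grab_frame('wrist'); cv2.imwrite('pics/w7.png',f['img'][:,:,::-1]); 
f=crop('scene','pics/s7.png',140,130,240,150,3.3)
f=crop('top','pics/t7.png',190,150,205,100,3.9)
E
```

```text
clock: 13.58
position: [0.5804, -0.1341, 0.0742]
tool_rot: [2.218, 1.569, -0.889]
force: [-2.4, -6.3, 8.8]
grip_width: 0.0112
clock: 15.08
position: [0.5745, 0.0253, 0.2183]
tool_rot: [-0.394, 1.571, -2.971]
force: [0.6, -0.9, 1.0]
grip_width: 0.047
clock: 15.58
position: [0.5746, 0.0249, 0.2184]
tool_rot: [-2.731, 1.57, 1.457]
force: [0.1, 0.5, -0.4]
grip_width: 0.0471
t 15.57 pos [0.5746 0.0249 0.2184] jaw -30.05 F [ 0.1  0.5 -0.4] w 0.0471 q7 -0.38
[-1.6 -0.7  0.8]
```

View pics/s7.png

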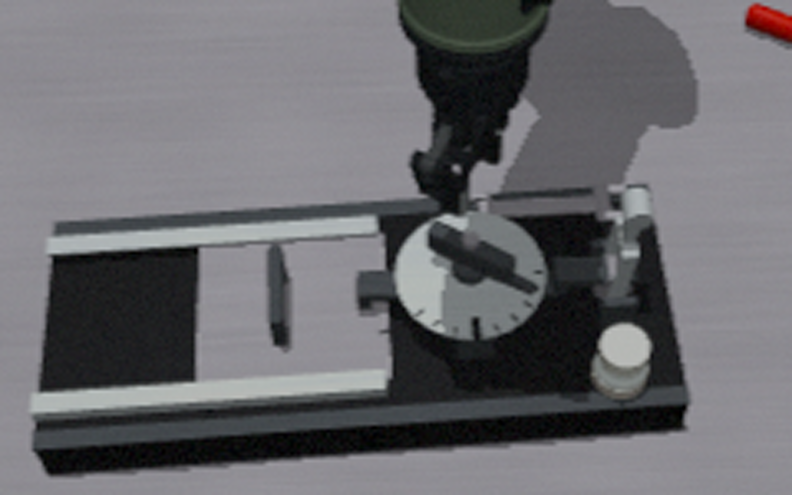

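View pics/w7.png

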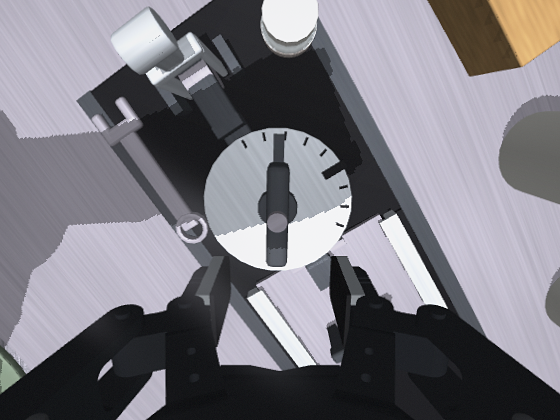

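View pics/t7.png

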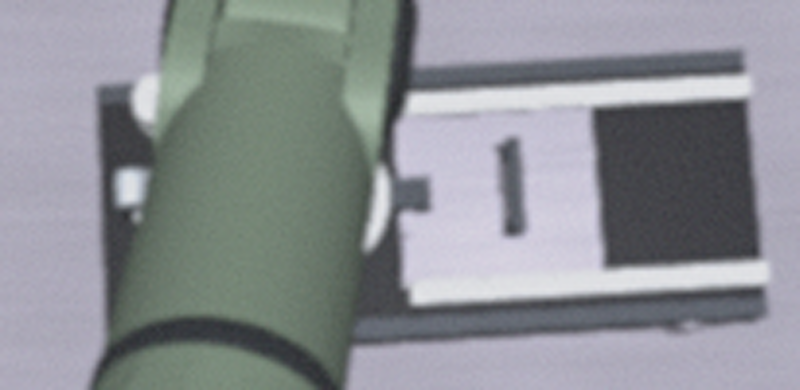

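Run:
```python
from h import *; from workcell import bot,grab_frame
from scipy.optimize import least_squares
o=bot.observe(); f=grab_frame('wrist'); p=np.load('p.npy')
im=f['img'].astype(int)
g=cv2.cvtColor(f['img'],cv2.COLOR_RGB2GRAY)
# dial fit: pred projection circle for p and refine with edge radial samples
c=c2w(p,[0,.02,.0955])[0]; print('pred centre',c)
a=np.linspace(0,2*np.pi,120,endpoint=False)
pts=[]
for t in a:
    rr=np.arange(.050,.075,.0005)
    uv=proj(f,np.c_[c[0]+rr*np.cos(t),c[1]+rr*np.sin(t),np.full(rr.size,.0955)])
    v=cv2.remap(g,uv[:,0].astype('f4')[None],uv[:,1].astype('f4')[None],cv2.INTER_LINEAR)[0].astype(float)
    if v[:10].mean()<120: continue
    d=v[2:]-v[:-2]; i=d.argmin()
    if d[i]<-25: pts.append([c[0]+rr[i+1]*np.cos(t),c[1]+rr[i+1]*np.sin(t)])
pts=np.array(pts); 
r=least_squares(lambda q:np.hypot(*(pts-q[:2]).T)-.062,c[:2],loss='soft_l1',f_scale=.001); print(len(pts),'centre',r.x)
e=[ray(f,(277.8,165),.1395),ray(f,(276.3,265),.1395)]; d=e[0]-e[1]; print('bar',e,np.mean(e,0),np.degrees(np.arctan2(d[1],d[0])),np.hypot(*d))
m=[ray(f,(345.5,164),.0965),ray(f,(324,175.5),.0965)];d=m[0]-m[1];d2=m[0]-r.x
print('mark',np.degrees(np.arctan2(d[1],d[0])),np.degrees(np.arctan2(d2[1],d2[0])),np.hypot(*d2))
t=ray(f,(279,135),.100); d=t-r.x; print('ptr',np.degrees(np.arctan2(d[1],d[0])),np.hypot(*d))
cv2.imwrite('pics/w7z.png',cv2.resize(f['img'][115:285,190:370,::-1],None,fx=3.5,fy=3.5,interpolation=cv2.INTER_CUBIC))
```

```text
pred centre [0.57360075 0.02454582 0.0955    ]
100 centre [0.57197555 0.02608036]
bar [array([0.59229683, 0.05931161]), array([ 0.55410868, -0.00389011])] [0.57320275 0.02771075] 58.85851298704787 0.07384302195585887
mark -1.2337692618433231 0.9759541007276274 0.06424978317283467
ptr 58.23829158431113 0.056237327876039536
```

View pics/w7z.png

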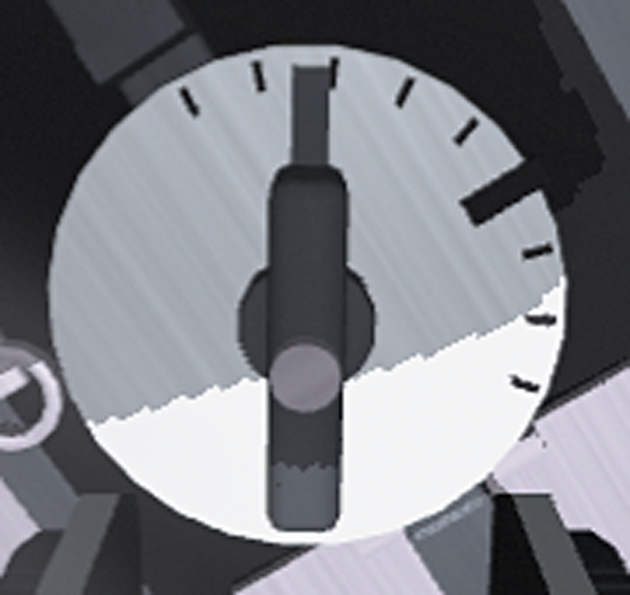

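```bash
python3 -m pendant '[[40,-1,0,1.3],[40,0,0,0],[20,0,0,0],[9.5,0,0,0],[0,0,0,0]]'
python3 - <<'E'
from h import *; from workcell import bot,grab_frame
o=bot.observe(); show(o)
print(plan(o,[.573,.0258,.1085]))
f=grab_frame('wrist'); cv2.imwrite('pics/w8.png',f['img'][:,:,::-1]);
E
```

```text
clock: 16.4
position: [0.5737, 0.0254, 0.1088]
tool_rot: [-0.423, 1.57, -2.541]
force: [0.2, 0.3, 0.6]
grip_width: 0.0468
t 16.40 pos [0.5737 0.0254 0.1088] jaw -31.34 F [0.2 0.3 0.6] w 0.0468 q7 -0.32
[ 0.3 -0.8  0.1]
```

View pics/w8.png

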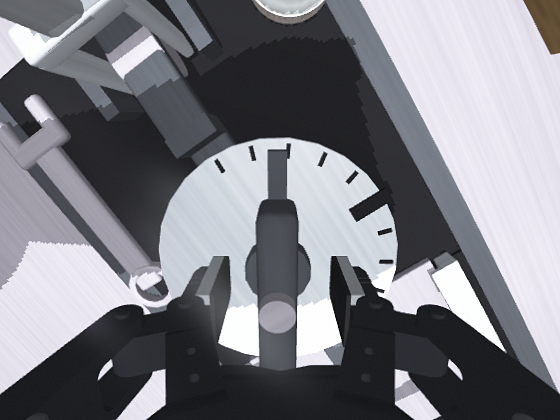

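```bash
python3 -m pendant '[[0,-1,0,0],[0,0,0,0],[0,0,0,0],[0,0,0,0],[0,0,0,0],[0,0,0,0],[0,0,0,0]]' -1 50
python3 - <<'E'
from h import *; from workcell import bot,grab_frame
o=bot.observe(); show(o); print(o['moment'])
f=grab_frame('wrist'); cv2.imwrite('pics/w9.png',f['img'][:,:,::-1]);
E
```

```text
clock: 17.32
position: [0.5737, 0.0268, 0.1115]
tool_rot: [2.828, 1.567, 0.711]
force: [-11.7, 4.2, 38.4]
grip_width: 0.0157
t 17.32 pos [0.5737 0.0268 0.1115] jaw -31.3 F [-11.7   4.2  38.4] w 0.0157 q7 -0.32
[ 0.9084887   2.18320696 -0.03197075]
```

View pics/w9.png

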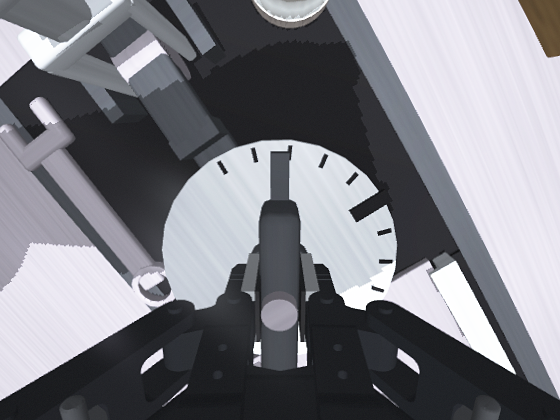

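```bash
python3 -m pendant '[[-3,0,0,0],[0,0,0,0]]'
python3 - <<'E'
from h import *; from workcell import bot,grab_frame
o=bot.observe(); show(o); print(o['moment'])
E
```

```text
clock: 17.62
position: [0.5734, 0.0269, 0.112]
tool_rot: [2.584, 1.569, 0.467]
force: [5.5, 2.8, -13.0]
grip_width: 0.0153
t 17.62 pos [0.5734 0.0269 0.112 ] jaw -31.28 F [  5.5   2.8 -13. ] w 0.0153 q7 -0.32
[ 0.99091692 -1.29746616 -0.15368372]
```

```bash
python3 -m pendant '[[0,0,0,9],[0,0,0,9],[0,0,0,9],[0,0,0,9],[0,0,0,9],[0,0,0,9],[0,0,0,0]]'
python3 - <<'E'
from h import *; from workcell import bot,grab_frame
o=bot.observe(); show(o); print(o['moment'])
f=grab_frame('wrist'); cv2.imwrite('pics/w10.png',f['img'][:,:,::-1]);
E
```

```text
clock: 18.5
position: [0.574, 0.0259, 0.112]
tool_rot: [2.612, 1.568, -0.45]
force: [8.7, -2.8, -14.5]
grip_width: 0.0151
t 18.50 pos [0.574  0.0259 0.112 ] jaw -85.45 F [  8.7  -2.8 -14.5] w 0.0151 q7 -1.05
[-0.47223827 -2.20900382 -0.0957826 ]
```

View pics/w10.png

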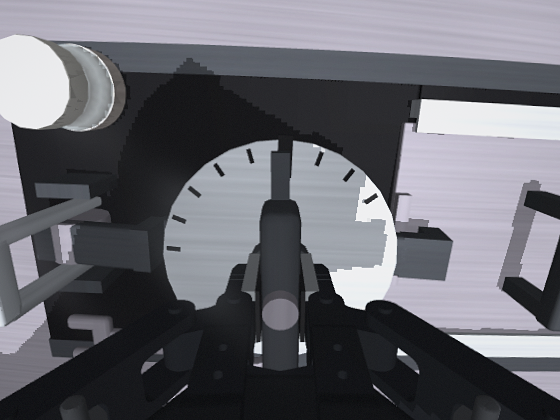

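```bash
python3 -m pendant '[[0,0,0,2.6],[0,0,0,0],[0,0,0,0]]'
python3 - <<'E'
from h import *; from workcell import bot,grab_frame
o=bot.observe(); show(o); print(o['moment'])
f=grab_frame('wrist'); cv2.imwrite('pics/w11.png',cv2.resize(f['img'][120:270,180:380,::-1],None,fx=4,fy=4,interpolation=cv2.INTER_CUBIC));
E
```

```text
clock: 18.92
position: [0.574, 0.0258, 0.112]
tool_rot: [2.79, 1.568, -0.316]
force: [10.7, -2.7, -17.0]
grip_width: 0.015
t 18.93 pos [0.574  0.0258 0.112 ] jaw -87.91 F [ 10.7  -2.7 -17. ] w 0.0150 q7 -1.09
[-0.49712637 -2.34434547 -0.10957435]
```

View pics/w11.png

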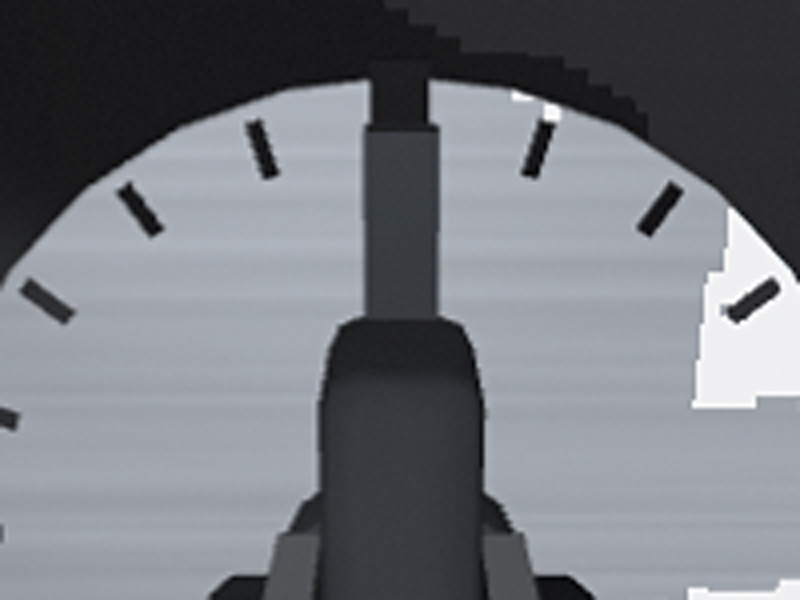

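```bash
python3 -m pendant '[[1.5,0,0,0],[0,0,0,0]]'; python3 -m pendant '[[0,0,0,0],[0,0,0,0],[0,0,0,0],[0,0,0,0],[-25,0,0,0],[-40,0,0,0],[-45,0,0,0],[0,0,0,0]]' 0.1
python3 - <<'E'
from h import *; from workcell import bot,grab_frame
o=bot.observe(); show(o); print(o['moment'])
f=grab_frame('wrist'); cv2.imwrite('pics/w12.png',f['img'][:,:,::-1])
E
```

```text
clock: 19.23
position: [0.5741, 0.0258, 0.1118]
tool_rot: [-3.046, 1.568, 0.132]
force: [-0.9, -0.3, 11.6]
grip_width: 0.015
clock: 20.23
position: [0.5741, 0.0258, 0.223]
tool_rot: [-2.964, 1.567, 0.214]
force: [0.1, -0.4, 0.4]
grip_width: 0.047
t 20.23 pos [0.5741 0.0258 0.223 ] jaw -87.9 F [ 0.1 -0.4  0.4] w 0.0470 q7 -1.19
[-0.05213157  0.01633193 -0.01310643]
```

View pics/w12.png

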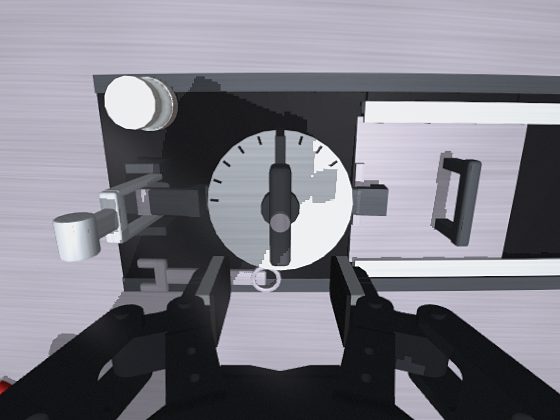

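```bash
python3 -m pendant '[[-5,0,0,-10],[0,0,0,-10],[0,0,0,-10],[0,0,0,-10],[0,0,0,-10],[0,0,0,-10],[0,0,0,-10],[0,0,0,-10],[0,0,0,-10],[0,0,0,0]]'
python3 - <<'E'
from h import *; from workcell import bot,grab_frame
o=bot.observe(); show(o); print(plan(o,[.568,.1512,.223]))
E
```

```text
clock: 21.52
position: [0.5725, 0.0259, 0.2245]
tool_rot: [-1.857, 1.569, 2.891]
force: [0.6, -0.5, -0.8]
grip_width: 0.047
t 21.52 pos [0.5725 0.0259 0.2245] jaw 2.04 F [ 0.6 -0.5 -0.8] w 0.0470 q7 0.11
[   1.5   -0.  -125.4]
```

```bash
python3 -m pendant '[[0,0,-42,0],[0,0,-42,0],[0,0,-41.4,0],[0,0,0,0],[30,0,0,0],[30,0,0,0],[12,0,0,0],[0,0,0,0]]'
python3 - <<'E'
from h import *; from workcell import bot,grab_frame
o=bot.observe(); show(o)
f=grab_frame('wrist'); cv2.imwrite('pics/w13.png',f['img'][:,:,::-1])
E
```

```text
clock: 22.52
position: [0.5682, 0.1507, 0.1529]
tool_rot: [-0.984, 1.57, -2.52]
force: [-1.0, -1.3, 0.4]
grip_width: 0.0474
t 22.52 pos [0.5682 0.1507 0.1529] jaw 1.98 F [-1.  -1.3  0.4] w 0.0474 q7 -0.07
```

View pics/w13.png

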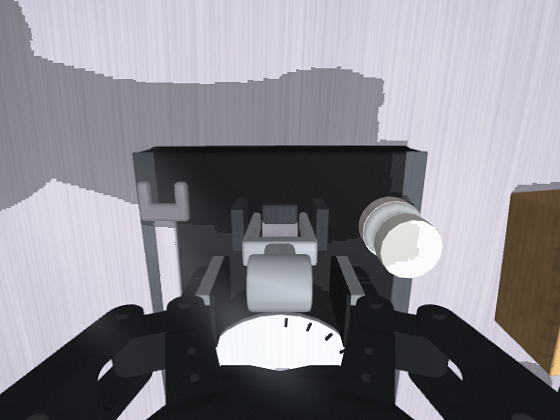

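```bash
python3 -m pendant '[[3,0,0,0],[0,0,0,0],[0,0,0,0],[0,0,0,0],[0,0,0,0],[0,0,0,0]]' -1 60; python3 -m pendant '[[1.7,0,-12.4,0],[3.2,0,-12.1,0],[4.7,0,-11.6,0],[6.1,0,-10.9,0],[7.4,0,-10.1,0],[8.6,0,-9.1,0],[0,0,0,0]]'
python3 - <<'E'
from h import *; from workcell import bot,grab_frame
o=bot.observe(); show(o)
E
```

```text
clock: 23.32
position: [0.5681, 0.1514, 0.1511]
tool_rot: [-2.906, 1.57, 1.843]
force: [-5.5, -0.4, 7.7]
grip_width: 0.0251
clock: 24.2
position: [0.5655, 0.2181, 0.1187]
tool_rot: [-1.835, 1.57, 2.915]
force: [-4.3, 2.7, 1.4]
grip_width: 0.025
t 24.20 pos [0.5655 0.2181 0.1187] jaw 2.14 F [-4.3  2.7  1.4] w 0.0250 q7 -0.16
```

```bash
python3 -m pendant '[[9.7,0,-7.9,0],[10.6,0,-6.7,0],[11.3,0,-5.3,0],[11.9,0,-3.8,0],[12.3,0,-2.3,0],[12.5,0,-0.8,0],[2,0,0,0],[2,0,0,0],[0,0,0,0],[0,0,0,0]]'
python3 - <<'E'
from h import *; from workcell import bot,grab_frame
o=bot.observe(); show(o)
f=grab_frame('wrist'); cv2.imwrite('pics/w14.png',f['img'][:,:,::-1])
E
```

```text
clock: 25.45
position: [0.5646, 0.2447, 0.0474]
tool_rot: [-2.724, 1.57, 2.025]
force: [-9.7, 0.7, 15.9]
grip_width: 0.0248
t 25.45 pos [0.5646 0.2447 0.0474] jaw 2.11 F [-9.7  0.7 15.9] w 0.0248 q7 -0.16
```

View pics/w14.png

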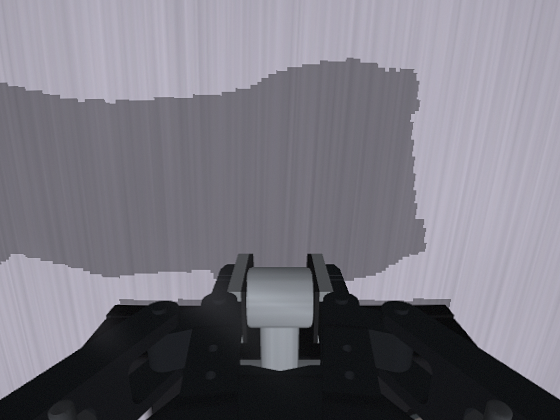

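```bash
python3 -m pendant '[[0,0,0,0],[0,0,0,0],[0,0,0,0],[0,0,0,0],[-10,0,0,0],[-40,0,0,0],[-50,0,-20,0],[-40,0,-40,0],[0,0,-40,0],[0,0,0,0]]' 0.3
python3 - <<'E'
from h import *; from workcell import bot,grab_frame
o=bot.observe(); show(o)
f=grab_frame('wrist'); cv2.imwrite('pics/w15.png',f['img'][:,:,::-1])
f=crop('scene','pics/s15.png',140,130,240,150,3.3)
f=crop('top','pics/t15.png',190,150,205,100,3.9)
p=np.load('p.npy'); ft,fs=grab_frame('top'),grab_frame('scene')
for a in (0,.1):
    X=[0,.14+.1*np.cos(a),.072+.1*np.sin(a)]
    print(a,proj(ft,c2w(p,X)),proj(fs,c2w(p,X)))
E
```

```text
clock: 26.75
position: [0.5602, 0.3478, 0.1869]
tool_rot: [2.994, 1.569, 1.464]
force: [0.6, -0.9, -1.6]
grip_width: 0.0555
t 26.75 pos [0.5602 0.3478 0.1869] jaw 2.35 F [ 0.6 -0.9 -1.6] w 0.0555 q7 -0.37
0 [[198.0948098  204.89777066]] [[361.12557651 211.70534524]]
0.1 [[197.65988603 204.36978945]] [[361.55669668 209.78022686]]
```

View pics/s15.png

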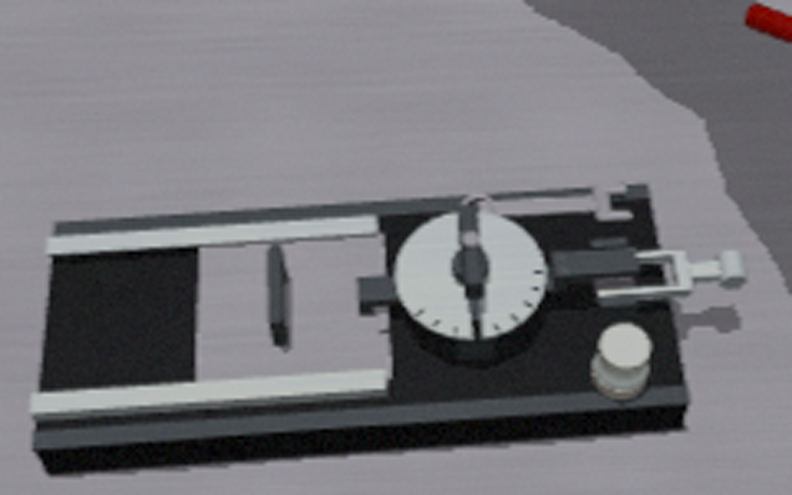

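View pics/t15.png

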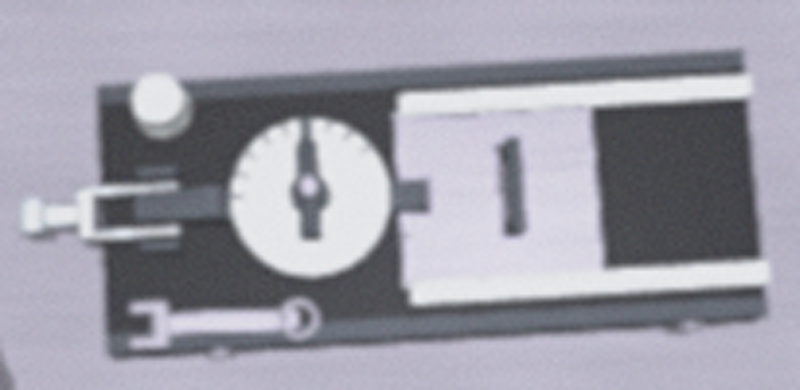

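View pics/w15.png

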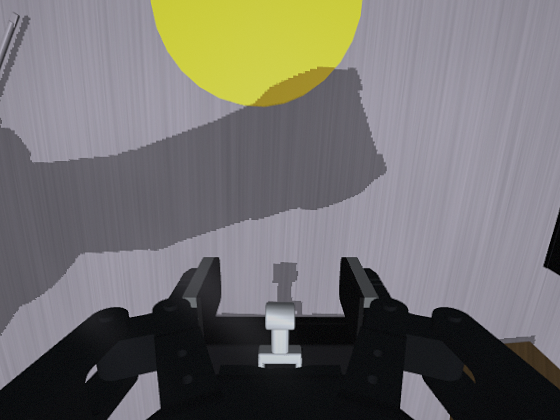

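```bash
python3 -c "
from workcell import job_done,bot
print(bot.observe()['qd'].round(3)); print(job_done())"
```

```text
[ 0.003  0.    -0.005 -0.003 -0.002  0.001 -0.   ]
the job is handed in; nothing more can be done
None
```

I did the steps in the order asked and handed the job in at about 27 s, with the gripper clear of everything.

- **Lever open:** I pinched the lever's tip and swung it up. It met its stop at about 1.5 rad, and its image position in the scene and top views agreed.
- **Cover:** I slid it about 82 mm by its handle. An extra 4 mm of push gave no movement and 28 N, so it was fully home.
- **Nut:** I turned it 56.6° clockwise. The close-up showed the pointer within about half a pixel of the long mark. It was still on the mark after I let go and in the final pictures.
- **Lever closed:** I swung it down until it stopped with 16 N of resistance. Its tip is back at the same pixels as at the start.

In the last scene and top pictures the cover had stayed home, the strap was lying over its lip, and the jar and wrench had not moved. I did not re-measure the reel and the bin at the end, but the arm never went near them with anything low.

Two things were off along the way:
- **Nut grasp:** closing on the nut briefly pushed the fingers up with 38 N. I eased that to about 13 N before turning.
- **Dial centre:** the wrist and fixed cameras disagreed on the dial centre by about 2 mm. I set the nut by the pointer and mark in the picture, so this did not affect it.

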